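Prop up the draining pan with the tilting wedge

ROBOT

A 7-joint arm with a two-finger parallel gripper is mounted at the origin on the work surface. World frame = base frame: x ahead of the robot, y to its left, z up, the work surface at z = 0. Lengths are in m, angles in degrees, forces in N, time in s.
With the tool pointing down it reaches from about 0.35 to 0.9 m from the base axis. Payload 7.2 kg.
Tool frame: the origin (TCP) lies midway between the tips of the shut fingers; the grasp point (between the pads) lies arm.grip_point_offset behind it (arm.grip_point_offset is the distance from the TCP to the grasp point, in m); z points along the fingers, y is the line along which they close (so a half turn about z gives the same grasp; the last joint's range is limited). The gripper opens to 85 mm and grips with 20 to 120 N. Pads are 22 mm wide; open, the fingers measure 114 mm over their backs; the gripper's body (76 mm by 85 mm) begins 54 mm behind the grasp point. The pads swing forward as they close: fully open they stand 13 mm farther back than shut.
Start: joints at [-73.751, 23.554, -0.728, 91.456, 0.321, 64.991, -4.71], TCP at [0.215, 0.587, 0.231] pointing down, gripper open.
Joint ranges: [-169.25, 169.25], [-16.82, 113.86], [-84.01, 82.57], [7.8, 145.47], [-59.2, 239.2], [7.22, 106.19], [-163.78, 163.78]. Speed limits (degrees/s): [136.94, 136.94, 172.46, 172.46, 180, 180, 180].

INTERFACE

Orientations are given as a 3x3 rotation matrix whose columns are the frame's x, y, z axes.
In Python, from plant import arm gives the robot as it stands.
- The arm moves only by the shell command python3 -m creep 'ROWS' [OPENING] [FORCE]. ROWS is JSON, a list of rows, each an object with "translation": the shift along the tool's x, y, z in mm, a list of three; "rot": the turn, a rotation vector about the tool's x, y, z in rad, a list of three. A call has 1 to 10 rows; each row is the pose to reach, as a shift and turn from the pose commanded when the call began, along the tool's axes at that moment; what a row does not reach only later rows make up. A row lasts 1/10 s, in which the tool goes at most 50 mm and 8.59 degrees, less where a joint would pass 70% of its speed; a pose out of reach is approached as far as the arm can. A call with a gripper value outside its range is refused whole. OPENING is the gripper command: -1 is shut, 1 is fully open, values between are in proportion, set as the call begins (- or left out, the last holds). The fingers move at their own pace and stop on an object; FORCE is the grip in N (left out, the last holds). Time passes only in rows, so rows that repeat a pose let the fingers close. It gives the time, the measured TCP pose, the force, the opening and the grip force at its end, in the units of the state.
- arm.state(): the state, without advancing time (a new reading comes with each control period).
- arm.capture(name): name is "side" or "top" or "wrist"; returns a dict with "img" (400x640x3 uint8, blue, green, red), "fx", "fy", "cx", "cy" (pixels), "world_from_camera" (4x4, takes a point from camera to world coordinates). Camera axes: x right, y up, looking along -z (the intrinsics and any distortion apply to the point x, -y, -z); pixel columns grow to the right and rows downward; lengths in m; the calibration is good to about 2 mm. A picture is of the moment at which its call begins. There is no depth.
- arm.hand_in(): hands the job in; it is judged then, once.
The state is a dict: "t": time; "joints": joint angles; "joint_vel": joint speeds; "tau": joint torques, N m; "eef_pos": TCP position; "tcp_rot": TCP orientation; "wrist_force": force on the tool from outside, world axes, zero at the start; "moment": the same for the moment, N m; "opening": finger opening in m; "gripper_force": force on a finger pad.
Only numpy, scipy, OpenCV 4.12 (cv2) and the standard library are available. Lean on these libraries where they do the work, as an engineer would, in place of code of your own. Each camera call takes 0.05 s, during which the arm holds its last target. There are 200 camera calls.

TASK

Tilt the pan of washed tomatoes so that it drains: slide the larger of the two white wedges, lying flat on the worktop, nose first under the round bar at the pan's front until the end of the bar is level with the black pointer on the gauge post beside it. Then let go, leaving the wedge holding the pan up there. Do not shift the pointer, and leave everything else on the worktop where it stands.

Things in the scene. Friction and masses are not known exactly. Their poses are not given: they have to be found in the camera images.
- stand: Steel frame fixed on the worktop, carrying the pan. Origin: on the worktop below the middle of the pan's front bar; +y runs from bar to hinge (the way the wedge goes in), x along the bar. Rails 8 mm high (each 20 mm wide) at x = -105 and +105 mm, y -10 to 350 mm, with 12 mm high rests for the bar; the worktop between them is free. Gauge post 85 mm tall at x = 162 mm, y = 0, on a 6 mm foot.
- tray: Metal pan of tomatoes, 162 x 265 mm, top 89 mm up, about 0.9 kg, hinged. Origin on the hinge axis: 325 mm along the stand's y, 50 mm up. At its front, 45 mm before the pan wall, a round bar 12 mm thick, 226 mm long, on two thin arms (x = -65, +65 mm). At rest the bar's underside is 12 mm above the worktop; it lifts freely by over 60 mm and falls back by its weight (3 to 6 N at the bar).
- bar_end (a point): Centre of the bar's end face on the stand's +x side, beside the gauge post; 18 mm above the worktop at rest. It rises with the bar.
- mark (a point): Tip of the flat black pointer (4 mm thick, 22 mm wide) that reaches from a collar on the gauge post towards the bar's end, 7 mm short of it. Its height, 30 to 46 mm above the worktop, is that to which the bar end's centre must come. The collar is stiff on its post but hard pushing shifts it.
- wedge: Larger white wedge, 0.22 kg, loose, lying flat, 50 mm wide (x). Origin on its underside below the grip fin's centre; +y points to the nose. Nose edge at y = 205 mm, 4 mm thick; the top slopes up evenly (1 in 4) to 44 mm at y = 45 mm. Behind that a tail plate 10 mm high to y = -28 mm bears the fin: 16 mm thick (x), 40 mm long (y), top 66 mm up. Friction keeps it wherever it is left under the bar.
- small_wedge: Bystander, leave alone: smaller, flatter white wedge of the same make, too low for this job: nose at y = 125 mm, greatest slope height 16 mm at y = 40 mm, 36 mm wide, fin 16 mm thick and 50 mm tall. Origin and axes as on the larger one; it lies nose towards -y of the worktop, the other way round.
- glass_a: Bystander, leave alone: drinking glass, 68 mm across, 75 mm tall; origin under its centre.
- glass_b: Bystander, leave alone: drinking glass, 68 mm across, 75 mm tall; origin under its centre.
- glass_c: Bystander, leave alone: drinking glass, 68 mm across, 75 mm tall; origin under its centre.
- bottle: Bystander, leave alone: white squeeze bottle with a red cap, 54 mm across, 160 mm tall; origin under its centre.
- jar: Bystander, leave alone: amber glass jar with a steel lid, 68 mm across, 90 mm tall; origin under its centre.
There are look-alikes about, which are no part of the job. Leave any pink look-alike of the wedge alone.

How it is judged (in metres and radians):
At the end, for the whole second after the job is handed in: The centre of the bar's end is within 4 mm of the pointer tip's height, the bar resting on the larger wedge, which lies flat on the worktop (tilted under 0.06 rad, its underside within 5 mm of the worktop); wedge and pan are at rest (under 10 mm/s and 0.05 rad/s) (z of bar_end in the frame of mark between -0.004 and 0.004 m and contact force between wedge and tray above 0.5 N and angle between wedge's own z axis and vertical below 0.06 rad and height (world z) of wedge below 0.005 m and linear speed of wedge below 0.01 m/s and angular speed of tray below 0.05 rad/s); the robot touches nothing.
It fails at once if the pointer is shifted by more than 3 mm (distance of mark from where it was at the start of the episode above 0.003 m).
It fails at once if a bystander is moved by more than 30 mm or tipped over (distance of any of small_wedge, glass_a, glass_b, glass_c, bottle, jar from where it was at the start of the episode above 0.03 m or angle between any of small_wedge, glass_a, glass_b, glass_c, bottle, jar's own z axis and vertical above 0.5 rad).
It also fails if it takes over 54 s, if anything falls off the work surface, if the arm or the gripper's body presses on something with over 40 N, if the wrist force passes 120 N, or if a joint passes its speed limit or range.

## Working session

There is one attempt and no reset: what is moved stays moved. The work goes in short steps, Python scripts to look and compute and a shell command to move; the robot and the scene stay as the last step left them, time stands still between calls to the robot, and variables do not carry over. Pictures are saved under pics/ and viewed, at most 10 in all, crops included, and the job is handed in when it is done.

```bash
mkdir -p pics
cat > h.py <<'E'
import numpy as np, cv2, json
from plant import arm
def snap(name,fn):
    c=arm.capture(name); cv2.imwrite('pics/%s.png'%fn,c['img'])
    json.dump({k:(np.array(v).tolist()) for k,v in c.items() if k!='img'},open('pics/%s.json'%fn,'w'))
    return c
def load(fn): return json.load(open('pics/%s.json'%fn))
def K(c): return np.array([[c['fx'],0,c['cx']],[0,c['fy'],c['cy']],[0,0,1.]])
def ray(c,u,v):
    T=np.array(c['world_from_camera']); d=np.array([(u-c['cx'])/c['fx'],-(v-c['cy'])/c['fy'],-1])
    return T[:3,3],T[:3,:3]@d
def atz(c,u,v,z):
    o,d=ray(c,u,v); return o+d*(z-o[2])/d[2]
def proj(c,p):
    T=np.array(c['world_from_camera']); q=T[:3,:3].T@(np.array(p)-T[:3,3])
    return c['cx']+c['fx']*q[0]/-q[2], c['cy']-c['fy']*q[1]/-q[2]
def crop(fn,x0,y0,x1,y1,s,out):
    im=cv2.imread('pics/%s.png'%fn)[y0:y1,x0:x1]; cv2.imwrite('pics/%s.png'%out,cv2.resize(im,None,fx=s,fy=s,interpolation=cv2.INTER_CUBIC))
E
python3 - <<'E'
from h import *
a=snap('top','top0'); b=snap('side','side0')
print([k for k in a]); print(arm.grip_point_offset)
for c in (a,b): print(c['fx'],c['cx'],c['cy'],np.round(c['world_from_camera'],3).tolist())
ims=[cv2.imread('pics/%s.png'%n) for n in('top0','side0')]
s=arm.state(); print({k:np.round(v,3).tolist() for k,v in s.items()})
E
```

```text
['img', 'fx', 'fy', 'cx', 'cy', 'world_from_camera']
0.0187
379.34057828997885 316.64801026535105 200.50769135550345 [[-0.012, 0.987, -0.158, 0.213], [-1.0, -0.013, -0.009, 0.104], [-0.011, 0.158, 0.987, 1.448], [0.0, 0.0, 0.0, 1.0]]
442.77052727320523 324.34863886932044 210.98265729945592 [[0.885, 0.296, -0.361, -0.095], [-0.466, 0.553, -0.69, -0.89], [-0.005, 0.779, 0.627, 0.98], [0.0, 0.0, 0.0, 1.0]]
{'t': 0.1, 'joints': [-73.752, 23.597, -0.73, 91.499, 0.321, 64.989, -4.71], 'joint_vel': [0.012, -0.074, 0.056, -0.21, 0.011, -0.023, 0.013], 'tau': [0.002, -60.183, 0.684, -30.009, 0.014, 0.006, -0.0], 'eef_pos': [0.215, 0.586, 0.231], 'tcp_rot': [[-0.939, 0.345, -0.0], [0.345, 0.939, -0.001], [-0.0, -0.001, -1.0]], 'wrist_force': [0.585, 0.11, 0.136], 'moment': [0.009, -0.026, -0.036], 'gripper_force': 0.0, 'opening': 0.086}
```

View pics/top0.png

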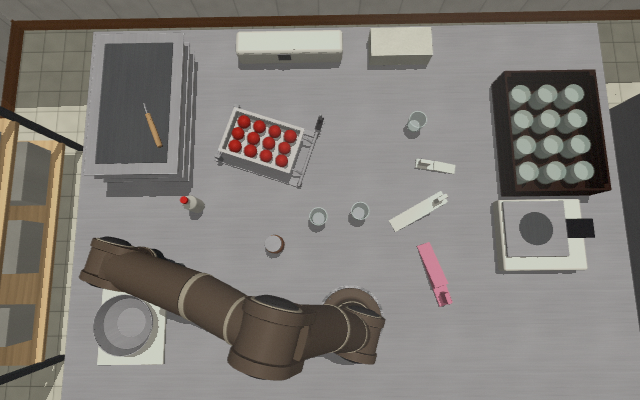

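View pics/side0.png

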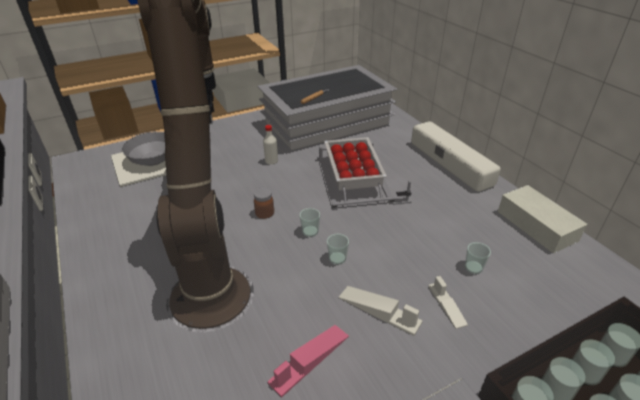

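In the top view, the things that could pass for the wedge are the large white wedge (418,211), the small white wedge (435,166) and the pink look-alike (434,274). The one I want is at (418,211): its nose is at left (392,226) and its fin at right (442,198). The pan is at (262,142) with its front bar on the right, and the gauge post is at (320,122). I'll check both close up.

Run:
```python
from h import *
a=cv2.imread('pics/top0.png'); b=cv2.imread('pics/side0.png')
f=lambda im,x,y,w,h,s: cv2.resize(im[y:y+h,x:x+w],None,fx=s,fy=s,interpolation=cv2.INTER_CUBIC)
t=f(a,370,150,100,100,4); u=f(a,270,100,100,100,4)   # 400x400 each
cv2.imwrite('pics/c1.png',np.hstack([t,u]))
v=f(b,320,270,130,75,6)
w=f(b,310,165,130,75,6)
cv2.imwrite('pics/c2.png',np.vstack([v[:280],w[:300]]))
```

```text
(no output)
```

View pics/c1.png

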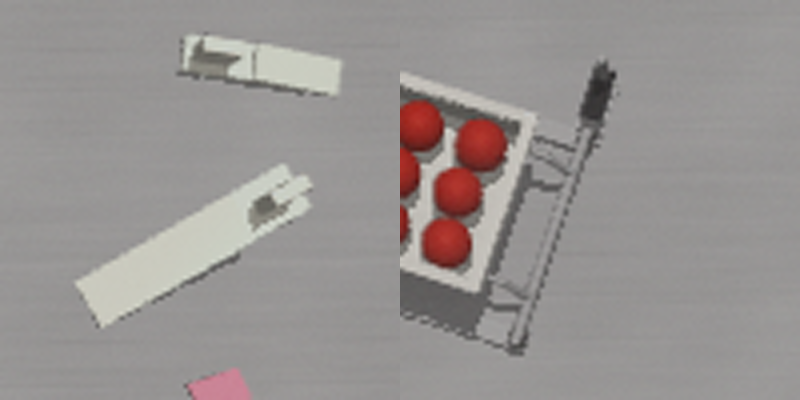

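View pics/c2.png

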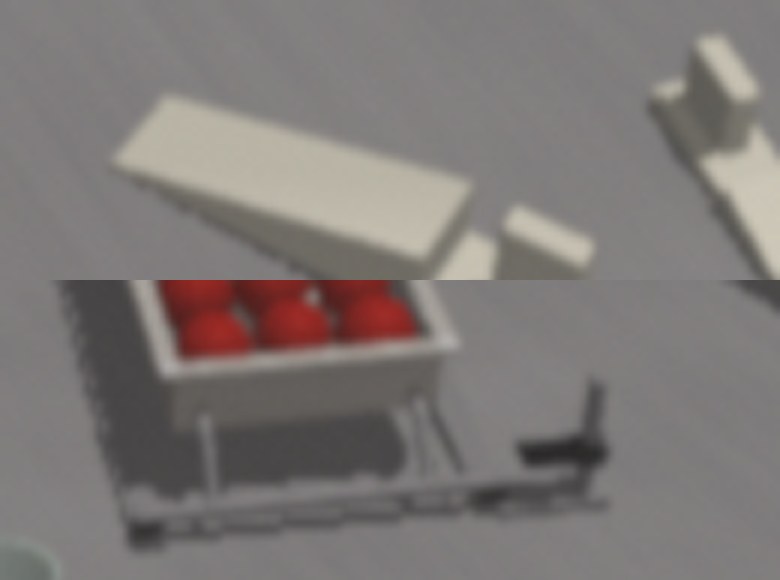

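The close crops confirm the choice: the large white wedge has a tall slope and its fin at the right, nose corners at top-view px (388.8,221.3) and (395.5,231.8). The bar runs from (299.5,187) to (317,131), and the pointer is by its upper end, with its tip at side-view px (396,194). Next I'll fit the poses.

```bash
cat > fit.py <<'E'
from h import *
from scipy.optimize import least_squares
T=load('top0'); S=load('side0')
def R(th,p,q): c,s=np.cos(th),np.sin(th); return np.array([q[0]+c*p[0]-s*p[1],q[1]+s*p[0]+c*p[1],p[2]])
W=[(T,388.75,221.25,(-25,205,4)),(T,395.5,231.75,(25,205,4)),
(S,338.8,296.7,(-25,205,4)),(S,348,285.8,(25,205,4)),(S,398.7,300.3,(25,45,44)),(S,391.7,313.7,(-25,45,44)),
(S,406.3,304.2,(8,20,66)),(S,419.5,310.8,(8,-20,66))]
def fit(obs,x0):
    def f(x): return np.array([np.array(proj(c,R(x[2],np.array(p)/1000,x[:2])))-(u,v) for c,u,v,p in obs]).ravel()
    r=least_squares(f,x0); print(np.round(r.x[:2],4),np.degrees(r.x[2]).round(2),np.round(f(r.x).reshape(-1,2),1).tolist()); return r.x
for s in(0,np.pi/2,-1.5,3): 
    pass
for s in W[:1]: pass
n=atz(T,392,226,.004); e=atz(T,440,200,.06); d=n-e
w=fit([(c,u,v,(-p[0],p[1],p[2])) if c is T and 0 else (c,u,v,p) for c,u,v,p in W],[e[0],e[1],np.arctan2(d[1],d[0])-np.pi/2])
B=[(T,299.5,187,(-113,0,18)),(T,317,131,(113,0,18))]
B+=[(S,310+128/6,165+(505-280)/6,(-113,0,18))]
m=(atz(T,299.5,187,.018)+atz(T,317,131,.018))/2
s=fit(B,[m[0],m[1],np.arctan2(.5,1)*-.6])
for h in(30,34,38,42,46):
    print(h,np.round(proj(S,R(s[2],np.array((.120,0,h/1e3)),s[:2])),1))
print(np.round(proj(S,R(s[2],np.array((.162,0,.085)),s[:2])),1))
E
python3 fit.py
```

```text
[ 0.4406 -0.3482] 28.69 [[6.6, 10.3], [-7.0, -11.6], [-0.2, 0.6], [-0.2, 0.3], [0.5, 0.6], [-1.0, -0.2], [-0.4, -0.4], [0.6, -0.2]]
[0.6062 0.1505] -18.8 [[-1.2, -1.1], [-0.4, 1.3], [0.8, 2.0]]
30 [396.4 195.3]
34 [396.5 194.4]
38 [396.6 193.5]
42 [396.8 192.6]
46 [396.9 191.7]
[409.6 181.6]
```

```bash
cat >> h.py <<'E'
def go(x,y,z,yaw):  # tool y-axis yaw in deg, tool down -> shift mm, rotvec (from measured pose)
    from scipy.spatial.transform import Rotation as Ro
    s=arm.state(); R0=np.array(s['tcp_rot']); a=np.radians(yaw); yv=np.array([np.cos(a),np.sin(a),0]); zv=np.array([0,0,-1.]); R1=np.c_[np.cross(yv,zv),yv,zv]
    d=1000*R0.T@(np.array([x,y,z])-s['eef_pos']); print('t',round(s['t'],2),'shift',np.round(d,1),'|d|',np.linalg.norm(d).round(),'rot',np.round(Ro.from_matrix(R0.T@R1).as_rotvec(),3),'F',np.round(s['wrist_force'],1),'open',round(s['opening'],4))
E
python3 - <<'E'
from h import *
go(.50,.03,.28,69.8); go(.50,.03,.28,28.7)
E
```

```text
t 0.1 shift [-459.  -424.2  -48.8] |d| 627.0 rot [-0.001  0.     0.001] F [0.6 0.1 0.1] open 0.0858
t 0.1 shift [-459.  -424.2  -48.8] |d| 627.0 rot [-0.001  0.001  0.718] F [0.6 0.1 0.1] open 0.0858
```

```bash
python3 -m creep '[{"translation":[-30,-28,-10],"rot":[0,0,0.05]},{"translation":[-65,-60,-20],"rot":[0,0,0.12]},{"translation":[-100,-92,-30],"rot":[0,0,0.2]},{"translation":[-135,-125,-40],"rot":[0,0,0.28]},{"translation":[-170,-157,-49],"rot":[0,0,0.36]},{"translation":[-205,-190,-49],"rot":[0,0,0.44]},{"translation":[-240,-222,-49],"rot":[0,0,0.52]},{"translation":[-275,-255,-49],"rot":[0,0,0.6]},{"translation":[-305,-283,-49],"rot":[0,0,0.68]},{"translation":[-320,-296,-49],"rot":[0,0,0.718]}]' 1
python3 - <<'E'
from h import *
c=snap('wrist','w0'); go(.4406,-.3482,.20,28.7)
s=[.6062,.1505]; print(proj(c,s+[.018]),c['fx'],np.round(c['world_from_camera'],3).tolist())
E
```

```text
t: 1.1
eef_pos: [0.415, 0.1948, 0.2804]
tcp_rot: [[-0.474, 0.881, 0.0], [0.881, 0.474, -0.0], [-0.001, 0.0, -1.0]]
wrist_force: [-0.8, -0.1, -0.0]
opening: 0.0859
gripper_force: 0.0
t 1.15 shift [-489.2 -233.7   81. ] |d| 548.0 rot [ 0.     0.001 -0.01 ] F [ 1.3 -2.5  0.1] open 0.0852
(np.float64(417.47282601717677), np.float64(243.78968916822646)) 297.9992523632305 [[0.881, -0.45, -0.148, 0.377], [0.474, 0.837, 0.274, 0.265], [0.001, -0.312, 0.95, 0.423], [0.0, 0.0, 0.0, 1.0]]
```

View pics/w0.png

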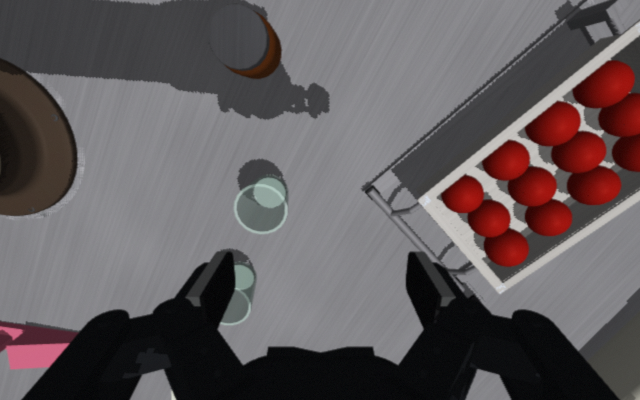

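The wrist view shows the pan at right, with the bar's −x end at (370,188) and two glasses at (262,208) and (235,300). The gauge post is hidden behind the finger, so I'll carry on to the wedge.

```bash
python3 -m creep '[{"translation":[-40,-19,0],"rot":[0,0,0]},{"translation":[-84,-40,0],"rot":[0,0,0]},{"translation":[-128,-61,0],"rot":[0,0,0]},{"translation":[-172,-82,0],"rot":[0,0,0]},{"translation":[-216,-103,10],"rot":[0,0,0]},{"translation":[-260,-124,20],"rot":[0,0,0]},{"translation":[-304,-145,30],"rot":[0,0,0]},{"translation":[-348,-166,40],"rot":[0,0,0]},{"translation":[-392,-187,50],"rot":[0,0,0]},{"translation":[-436,-208,60],"rot":[0,0,0]}]' 1
python3 -m creep '[{"translation":[-30,-14,20],"rot":[0,0,-0.01]},{"translation":[-53,-26,21],"rot":[0,0,-0.01]},{"translation":[-53,-26,21],"rot":[0,0,-0.01]},{"translation":[-53,-26,21],"rot":[0,0,-0.01]}]' 1
python3 - <<'E'
from h import *
exec(open('fit.py').read().replace("(T,388.75,221.25,(-25,","(T,388.75,221.25,(25,").replace("(T,395.5,231.75,(25,","(T,395.5,231.75,(-25,"))
w0=load('w0'); print('bar end pred',proj(w0,R(s[2],np.array((-.113,0,.018)),s[:2])))
c=snap('wrist','w1'); go(w[0],w[1],.033,np.degrees(w[2]))
for p in[(8,20,66),(8,-20,66),(-8,20,66),(-8,-20,66),(25,45,44),(-25,45,44)]: print(p,np.round(proj(c,R(w[2],np.array(p)/1e3,w[:2])),1))
E
```

```text
t: 2.15
eef_pos: [0.4416, -0.2845, 0.2196]
tcp_rot: [[-0.483, 0.876, 0.0], [0.876, 0.483, 0.0], [0.0, 0.0, -1.0]]
wrist_force: [1.1, 0.4, -0.0]
opening: 0.0855
gripper_force: 0.0
t: 2.55
eef_pos: [0.4436, -0.3422, 0.1986]
tcp_rot: [[-0.489, 0.872, -0.001], [0.872, 0.489, 0.001], [0.001, -0.001, -1.0]]
wrist_force: [-0.5, 0.9, -0.2]
opening: 0.0855
gripper_force: 0.0
[ 0.4407 -0.3481] 28.79 [[-0.2, -1.0], [-0.1, -0.1], [-0.2, 0.7], [-0.3, 0.4], [0.5, 0.6], [-0.9, -0.2], [-0.4, -0.4], [0.6, -0.2]]
[0.6062 0.1505] -18.8 [[-1.2, -1.1], [-0.4, 1.3], [0.8, 2.0]]
30 [396.4 195.3]
34 [396.5 194.4]
38 [396.6 193.5]
42 [396.8 192.6]
46 [396.9 191.7]
[409.6 181.6]
bar end pred (np.float64(369.3631014619953), np.float64(191.5598279704255))
t 2.6 shift [ -4.4  -6.  165.9] |d| 166.0 rot [-0.    -0.001  0.01 ] F [-0.4  0.5 -0.3] open 0.0856
(8, 20, 66) [322.9 169.1]
(8, -20, 66) [322.5 208.7]
(-8, 20, 66) [306.  168.9]
(-8, -20, 66) [306.3 208.6]
(25, 45, 44) [340.2 139.5]
(-25, 45, 44) [289.7 139.1]
```

View pics/w1.png

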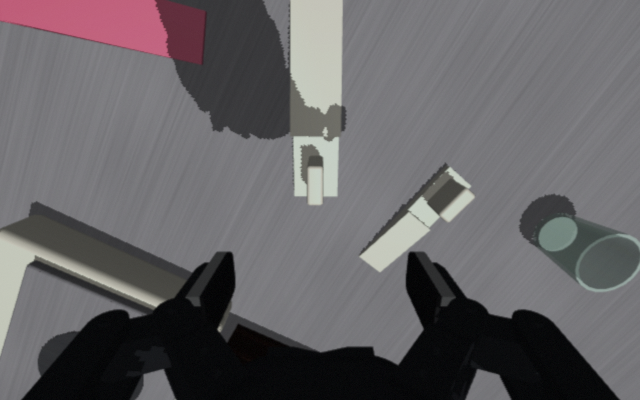

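The wrist view has the fin top at x 308–324, rows 165–206, dead ahead and upright, within about 2 mm of the fit. The small wedge is well to the right, at (415,220). Now descend, grip and lift.

```bash
python3 -m creep '[{"translation":[-2,-5,30],"rot":[0,0,0.01]},{"translation":[-2,-5,60],"rot":[0,0,0.01]},{"translation":[-2,-5,95],"rot":[0,0,0.01]},{"translation":[-2,-5,125],"rot":[0,0,0.01]},{"translation":[-2,-5,150],"rot":[0,0,0.01]},{"translation":[-2,-5,167],"rot":[0,0,0.01]},{"translation":[-2,-5,167],"rot":[0,0,0.01]},{"translation":[-2,-5,167],"rot":[0,0,0.01]}]' 1
python3 -m creep '[{"translation":[0,0,0],"rot":[0,0,0]},{"translation":[0,0,0],"rot":[0,0,0]},{"translation":[0,0,0],"rot":[0,0,0]},{"translation":[0,0,0],"rot":[0,0,0]},{"translation":[0,0,0],"rot":[0,0,0]},{"translation":[0,0,0],"rot":[0,0,0]},{"translation":[0,0,0],"rot":[0,0,0]},{"translation":[0,0,0],"rot":[0,0,0]}]' -1 60
python3 -m creep '[{"translation":[0,0,-20],"rot":[0,0,0]},{"translation":[0,0,-45],"rot":[0,0,0]},{"translation":[0,0,-70],"rot":[0,0,0]},{"translation":[0,0,-95],"rot":[0,0,0]},{"translation":[0,0,-110],"rot":[0,0,0]},{"translation":[0,0,-110],"rot":[0,0,0]}]'
python3 - <<'E'
from h import *
c=snap('top','t1'); 
s=np.array([.6062,.1505]);a=np.radians(-18.8)
u=np.array([-np.sin(a),np.cos(a)])
for d in(.26,): p=s-u*d; print(p); go(p[0],p[1],.141,-18.8)
c=arm.state(); print(c['eef_pos'])
E
```

```text
t: 3.4
eef_pos: [0.4408, -0.3458, 0.0329]
tcp_rot: [[-0.482, 0.876, 0.0], [0.876, 0.482, 0.0], [0.0, 0.001, -1.0]]
wrist_force: [-0.9, -0.0, 1.4]
opening: 0.0861
gripper_force: 0.0
t: 4.2
eef_pos: [0.4402, -0.3471, 0.0327]
tcp_rot: [[-0.48, 0.877, 0.0], [0.877, 0.48, -0.0], [-0.0, 0.0, -1.0]]
wrist_force: [-0.9, 1.7, 5.2]
opening: 0.0152
gripper_force: 59.5
t: 4.8
eef_pos: [0.4408, -0.3475, 0.1437]
tcp_rot: [[-0.48, 0.877, 0.003], [0.877, 0.48, -0.001], [-0.002, 0.002, -1.0]]
wrist_force: [0.6, 0.2, -3.2]
opening: 0.015
gripper_force: 59.0
[ 0.52241092 -0.09562881]
t 4.85 shift [180.8 192.7   1.4] |d| 264.0 rot [0.001 0.    0.83 ] F [ 0.5 -0.5 -3.3] open 0.0152
[ 0.44036222 -0.34683011  0.14236449]
```

```bash
python3 -m creep '[{"translation":[15,16,0],"rot":[0,0,0.06]},{"translation":[38,40,0],"rot":[0,0,0.16]},{"translation":[60,64,0],"rot":[0,0,0.27]},{"translation":[83,88,0],"rot":[0,0,0.38]},{"translation":[106,112,0],"rot":[0,0,0.49]},{"translation":[128,136,0],"rot":[0,0,0.6]},{"translation":[150,160,0],"rot":[0,0,0.7]},{"translation":[168,180,0],"rot":[0,0,0.78]},{"translation":[181,193,0],"rot":[0,0,0.83]},{"translation":[181,193,0],"rot":[0,0,0.83]}]'
python3 -m creep '[{"translation":[0,0,0],"rot":[0,0,0]},{"translation":[0,0,0],"rot":[0,0,0]}]'
python3 - <<'E'
from h import *
c=snap('top','t2'); d=snap('side','s2'); e=snap('wrist','w2'); go(.5224,-.0956,.141,-18.8)
f=lambda im,x,y,w,h,s: cv2.resize(im[y:y+h,x:x+w],None,fx=s,fy=s,interpolation=cv2.INTER_CUBIC)
cv2.imwrite('pics/c3.png',np.vstack([np.hstack([f(c['img'],290,100,100,72,4),f(d['img'],320,160,100,72,4)]),cv2.resize(e['img'][0:390],(480,292)).copy() if 0 else np.hstack([e['img'][0:300],np.zeros((300,160,3),np.uint8)])]))
import numpy as np
print('bar ends pred wrist',[proj(e,p) for p in ((.6062+.113*np.cos(-.3281),.1505+.113*np.sin(-.3281),.018),(.6062-.113*np.cos(-.3281),.1505-.113*np.sin(-.3281),.018))])
E
```

```text
t: 5.85
eef_pos: [0.5223, -0.0919, 0.1403]
tcp_rot: [[0.319, 0.948, -0.003], [0.948, -0.319, 0.0], [-0.001, -0.003, -1.0]]
wrist_force: [-0.5, 0.4, -3.0]
opening: 0.015
gripper_force: 59.0
t: 6.05
eef_pos: [0.5216, -0.0966, 0.1417]
tcp_rot: [[0.324, 0.946, -0.001], [0.946, -0.324, -0.001], [-0.001, -0.001, -1.0]]
wrist_force: [0.2, -1.2, -3.0]
opening: 0.0152
gripper_force: 59.0
t 6.2 shift [1.1 0.1 1.2] |d| 2.0 rot [-0.     0.    -0.002] F [ 0.5  0.  -2.1] open 0.0152
bar ends pred wrist [(np.float64(489.6936908792958), np.float64(-190.22286541237585)), (np.float64(148.6569859895518), np.float64(-189.03048021762467))]
```

View pics/c3.png

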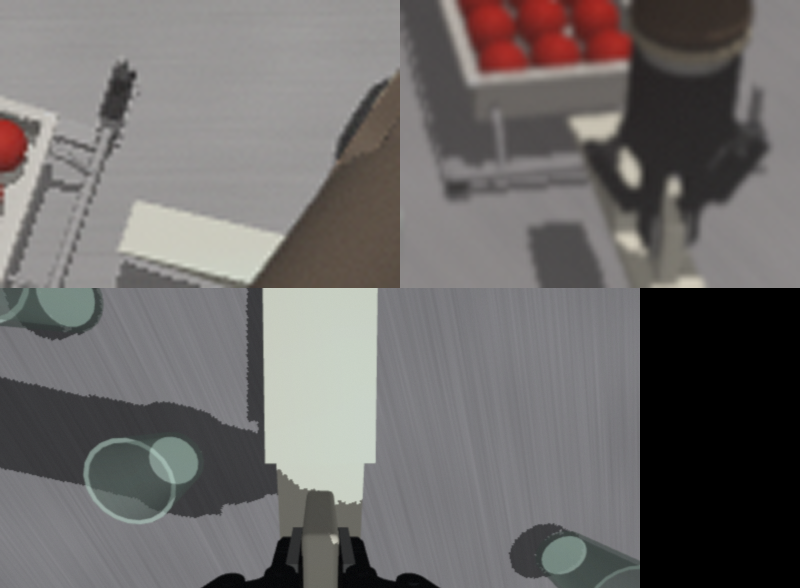

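The wedge hangs straight in the grip at staging, aimed at the bar, and the nearest glass (base at crop px (173,460)) is clear to the left. Next I lower it to the worktop and slide it part way in.

```bash
python3 -m creep '[{"translation":[0,0,15],"rot":[0,0,0]},{"translation":[0,0,35],"rot":[0,0,0]},{"translation":[0,0,55],"rot":[0,0,0]},{"translation":[0,0,75],"rot":[0,0,0]},{"translation":[0,0,90],"rot":[0,0,0]},{"translation":[0,0,100],"rot":[0,0,0]},{"translation":[0,0,106],"rot":[0,0,0]},{"translation":[0,0,109],"rot":[0,0,0]},{"translation":[0,0,109],"rot":[0,0,0]},{"translation":[0,0,109],"rot":[0,0,0]}]'
python3 -m creep '[{"translation":[5,0,0],"rot":[0,0,0]},{"translation":[14,0,0],"rot":[0,0,0]},{"translation":[22,0,0],"rot":[0,0,0]},{"translation":[30,0,0],"rot":[0,0,0]},{"translation":[38,0,0],"rot":[0,0,0]},{"translation":[46,0,0],"rot":[0,0,0]},{"translation":[54,0,0],"rot":[0,0,0]},{"translation":[62,0,0],"rot":[0,0,0]},{"translation":[70,0,0],"rot":[0,0,0]},{"translation":[75,0,0],"rot":[0,0,0]}]'
python3 - <<'E'
from h import *
c=snap('top','t3'); d=snap('side','s3'); e=snap('wrist','w3')
st=np.array([.6062,.1505]);a=np.radians(-18.8);u=np.array([-np.sin(a),np.cos(a)])
p=st-u*.111; go(p[0],p[1],.033,-18.8); print(arm.state()['moment'])
E
```

```text
t: 7.2
eef_pos: [0.5228, -0.0955, 0.0338]
tcp_rot: [[0.323, 0.946, 0.001], [0.946, -0.323, 0.0], [0.0, 0.001, -1.0]]
wrist_force: [0.4, -0.1, -2.8]
opening: 0.0155
gripper_force: 59.0
t: 8.2
eef_pos: [0.5469, -0.0235, 0.0332]
tcp_rot: [[0.322, 0.947, -0.0], [0.947, -0.322, 0.0], [0.0, -0.0, -1.0]]
wrist_force: [0.3, -0.6, -1.8]
opening: 0.0154
gripper_force: 59.0
t 8.35 shift [73.6  0.   0.2] |d| 74.0 rot [ 0.  0. -0.] F [-0.   0.1 -1.8] open 0.0155
[-0.19692415  0.0844287   0.00689932]
```

```bash
python3 -m creep '[{"translation":[4,0,0.5],"rot":[0,0,0]},{"translation":[12,0,1],"rot":[0,0,0]},{"translation":[20,0,1],"rot":[0,0,0]},{"translation":[28,0,1],"rot":[0,0,0]},{"translation":[36,0,1],"rot":[0,0,0]},{"translation":[44,0,1],"rot":[0,0,0]},{"translation":[52,0,1],"rot":[0,0,0]},{"translation":[60,0,1],"rot":[0,0,0]},{"translation":[68,0,1],"rot":[0,0,0]},{"translation":[74,0,1],"rot":[0,0,0]}]'
python3 -m creep '[{"translation":[0,0,0],"rot":[0,0,0]},{"translation":[0,0,0],"rot":[0,0,0]}]'
python3 - <<'E'
from h import *
c=snap('top','t4'); d=snap('side','s4'); e=snap('wrist','w4')
S=cv2.imread('pics/side0.png')
f=lambda im,x,y,w,h,s: cv2.resize(im[y:y+h,x:x+w],None,fx=s,fy=s,interpolation=cv2.INTER_CUBIC)
top=np.hstack([f(S,380,175,40,30,10),f(d['img'],380,175,40,30,10)])
cv2.imwrite('pics/c4.png',np.vstack([top,np.hstack([e['img'][:300],f(c['img'],303,118,16,30,10)[:300]])]))
print(arm.state()['eef_pos'],arm.state()['wrist_force'])
E
```

```text
t: 9.35
eef_pos: [0.5704, 0.0428, 0.0327]
tcp_rot: [[0.326, 0.946, 0.0], [0.945, -0.326, -0.003], [-0.003, 0.001, -1.0]]
wrist_force: [-3.4, -10.2, 2.9]
opening: 0.0155
gripper_force: 59.9
t: 9.55
eef_pos: [0.5708, 0.0439, 0.0327]
tcp_rot: [[0.325, 0.946, 0.001], [0.946, -0.325, -0.002], [-0.002, 0.001, -1.0]]
wrist_force: [-1.2, -5.8, 2.0]
opening: 0.0148
gripper_force: 59.6
[0.5707376  0.04388434 0.03265846] [-1.47318309 -6.48300755  2.21247489]
```

View pics/c4.png

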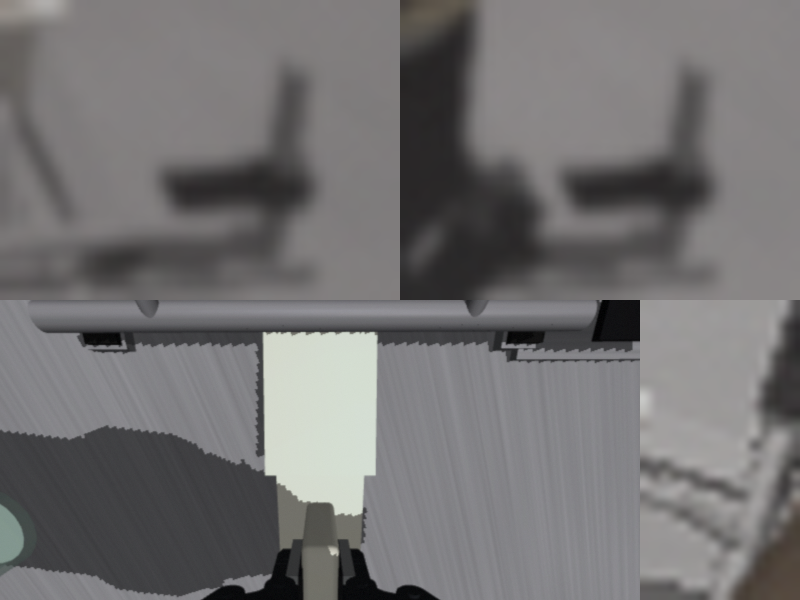

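The wrist crop shows the bar raised, spanning px x≈30–597 at the top of the frame. The pointer's dark corner is at about (593,40), overlapping the bar end in x, which suggests it may be lower than the bar. I'll enlarge the two ends.

Run:
```python
from h import *
e=cv2.imread('pics/w4.png')
f=lambda x,y,w,h,s: cv2.resize(e[y:y+h,x:x+w],None,fx=s,fy=s,interpolation=cv2.INTER_CUBIC)
im=np.hstack([f(20,0,48,60,8),f(590,0,50,60,8)])
im=np.clip(im.astype(float)*1.6,0,255).astype(np.uint8); cv2.imwrite('pics/c5.png',im)
c=load('w4'); print(c['fx'],c['fy'],c['cx'],c['cy'],np.round(c['world_from_camera'],4).tolist())
```

```text
297.9992523632305 297.9992523632305 320.09129684218095 195.74947826115388 [[0.9456, 0.3095, 0.0998, 0.5966], [-0.3252, 0.8982, 0.2958, 0.1196], [0.0019, -0.3122, 0.95, 0.1756], [0.0, 0.0, 0.0, 1.0]]
```

View pics/c5.png

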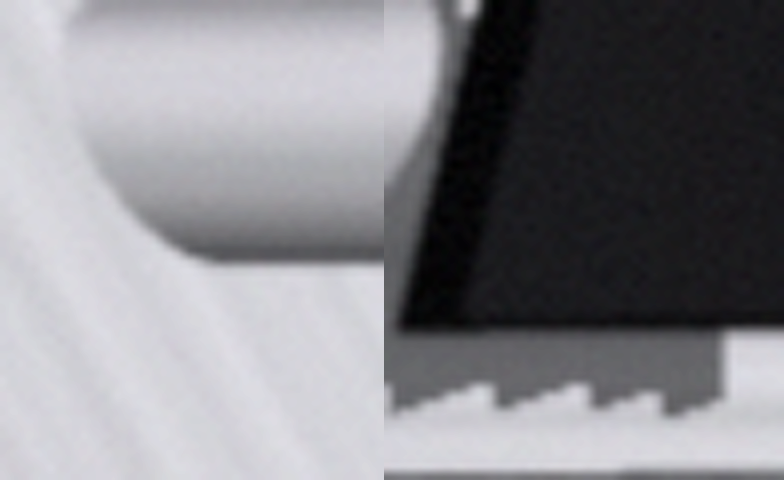

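The enlarged crop shows the bar's end silhouettes at u≈27.7 and 597.2, with its lower edge at v≈32.3. The pointer tip's top-near corner is at (599.7,39.6) and its bottom-near corner at (591.6,40.6). A fit to these gives both heights.

```bash
cat > fit2.py <<'E'
from h import *
from scipy.optimize import least_squares
c=load('w4')
th=np.linspace(0,2*np.pi,181)
def W(x,p): C,S=np.cos(x[2]),np.sin(x[2]); p=np.atleast_2d(p); return np.c_[x[0]+C*p[:,0]-S*p[:,1],x[1]+S*p[:,0]+C*p[:,1],p[:,2]]/1000
P=lambda x,p: np.array([proj(c,q) for q in W(x,p)])
def f(x):
    hb,hm=x[3],x[4]; yb=325-np.sqrt(325**2+32**2-(50-hb)**2)
    L=P(x,np.c_[-113+0*th,yb+6*np.cos(th),hb+6*np.sin(th)]); R=P(x,np.c_[113+0*th,yb+6*np.cos(th),hb+6*np.sin(th)])
    q=P(x,[(120,-11,hm+2),(120,-11,hm-2),(120,11,hm+2),(120,11,hm-2)])
    line=lambda a,b,v: a[0]+(b[0]-a[0])*(v-a[1])/(b[1]-a[1])
    return np.array([L[:,0].min()-27.7,R[:,0].max()-597.2,L[:,1].max()-32.3,R[:,1].max()-32,q[0,0]-599.7,q[0,1]-39.6,q[1,0]-591.6,q[1,1]-40.6,line(q[0],q[2],-.4)-609.1,line(q[1],q[3],-.4)-602.2])
r=least_squares(f,[606,150,np.radians(-18.8),33,35],x_scale=[1,1,.01,1,1],diff_step=1e-5)
print(np.round(r.x,2),np.degrees(r.x[2]),np.round(r.fun,1)); J=r.jac; print('sd',np.round(np.sqrt(np.diag(np.linalg.inv(J.T@J))),2))
e=np.array(arm.state()['eef_pos'])*1000; a=r.x[2]; d=(e[:2]-r.x[:2])@np.array([-np.sin(a),np.cos(a)]); lat=(e[:2]-r.x[:2])@np.array([np.cos(a),np.sin(a)]); print('tcp stand y',d,'x',lat)
E
python3 fit2.py
```

```text
[ 6.0507e+02  1.5255e+02 -3.3000e-01  3.4000e+01  3.4790e+01] -18.83520012280664 [-0.  -0.1  0.1 -0.9 -0.1 -0.  -0.3  0.7  0.9 -0.3]
sd [0.29 0.22 0.   0.33 0.41]
tcp stand y -113.9326410640873 x 2.5874994039688457
```

Bar end 34.0 mm, pointer 34.8 mm, and the residuals are small. I'll push in 4 mm more, let go and back off upwards.

```bash
python3 -m creep '[{"translation":[2,0,0],"rot":[0,0,0]},{"translation":[4,0,0],"rot":[0,0,0]},{"translation":[4,0,0],"rot":[0,0,0]},{"translation":[4,0,0],"rot":[0,0,0]}]'
python3 - <<'E'
from h import *
snap('wrist','w5')
E
python3 -m creep '[{"translation":[0,0,0],"rot":[0,0,0]},{"translation":[0,0,0],"rot":[0,0,0]},{"translation":[0,0,0],"rot":[0,0,0]},{"translation":[0,0,0],"rot":[0,0,0]},{"translation":[0,0,0],"rot":[0,0,0]},{"translation":[0,0,0],"rot":[0,0,0]}]' 0.2
python3 -m creep '[{"translation":[0,0,-8],"rot":[0,0,0]},{"translation":[0,0,-20],"rot":[0,0,0]},{"translation":[0,0,-35],"rot":[0,0,0]},{"translation":[0,0,-50],"rot":[0,0,0]},{"translation":[-10,0,-70],"rot":[0,0,0]},{"translation":[-25,0,-95],"rot":[0,0,0]},{"translation":[-40,0,-120],"rot":[0,0,0]},{"translation":[-55,0,-140],"rot":[0,0,0]},{"translation":[-60,0,-150],"rot":[0,0,0]},{"translation":[-60,0,-150],"rot":[0,0,0]}]'
python3 - <<'E'
from h import *
d=snap('side','s6'); c=snap('top','t6'); e=snap('wrist','w6')
f=lambda im,x,y,w,h,s: cv2.resize(im[y:y+h,x:x+w],None,fx=s,fy=s,interpolation=cv2.INTER_CUBIC)
w5=cv2.imread('pics/w5.png')
p=np.hstack([f(w5,20,0,40,50,6),f(w5,590,0,50,50,6),f(d['img'],380,170,40,50,6)[:, :240]])
p=cv2.copyMakeBorder(p,0,0,0,800-p.shape[1],cv2.BORDER_CONSTANT); b=e['img'][:300]; b=cv2.copyMakeBorder(b,0,0,0,160,cv2.BORDER_CONSTANT)
cv2.imwrite('pics/c6.png',np.vstack([p,b]))
E
```

```text
t: 10.1
eef_pos: [0.5717, 0.0466, 0.0327]
tcp_rot: [[0.326, 0.946, 0.0], [0.946, -0.326, -0.003], [-0.003, 0.001, -1.0]]
wrist_force: [-2.8, -8.1, 3.8]
opening: 0.015
gripper_force: 59.9
t: 10.75
eef_pos: [0.5719, 0.0496, 0.0323]
tcp_rot: [[0.323, 0.946, 0.0], [0.946, -0.323, 0.0], [0.0, 0.0, -1.0]]
wrist_force: [0.4, 0.5, -0.1]
opening: 0.0511
gripper_force: 0.0
t: 11.75
eef_pos: [0.5531, -0.008, 0.1841]
tcp_rot: [[0.324, 0.946, 0.003], [0.946, -0.324, 0.001], [0.002, 0.002, -1.0]]
wrist_force: [-0.3, 0.8, -0.4]
opening: 0.0515
gripper_force: 0.0
```

View pics/c6.png

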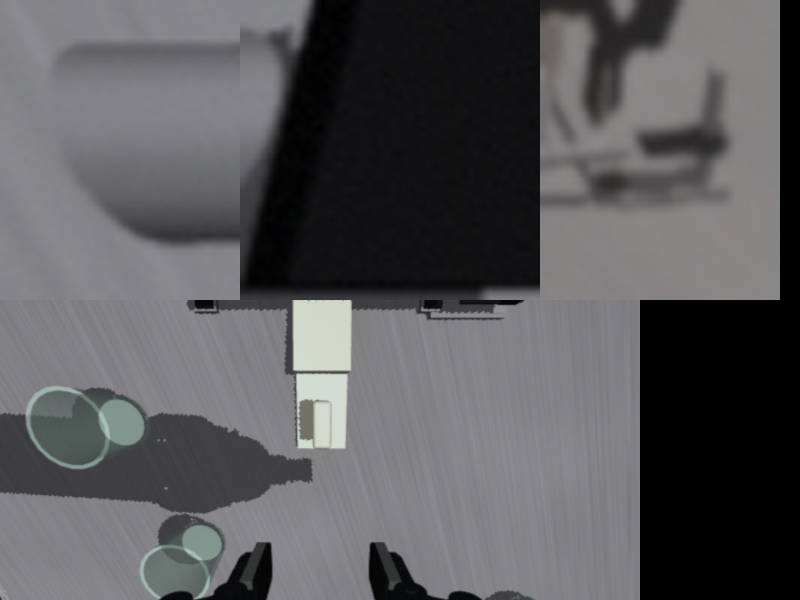

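The wrist view shows the wedge free, flat and straight under the bar. I'll check the final height numerically, from the wedge position in w6 and the side-view profile.

Run:
```python
from h import *
a=np.radians(-18.835);st=np.array([.60507,.15255]);C,Sn=np.cos(a),np.sin(a)
Wd=lambda x,y,z:(st[0]+C*x-Sn*y,st[1]+Sn*x+C*y,z)
c=load('w6')
for n,u,v,z,wy in(('high edge',322,72,.044,45),('tail end',322,148,.010,-28),('fin top back',322,147,.066,-20),('fin top front',322,101.5,.066,20)):
    p=atz(c,u,v,z)[:2]-st; print(n,'origin y',round(float(p@[-Sn,C])*1000-wy,1))
S=load('side0')
for h in(.030,.035,.040): print(h,'end',np.round(proj(S,Wd(.110,-.001,h)),1),'x.08',np.round(proj(S,Wd(.08,-.001,h)),1),'tip',np.round(proj(S,Wd(.122,0,h)),1),'.15',np.round(proj(S,Wd(.15,0,h)),1))
g=cv2.cvtColor(cv2.imread('pics/s6.png'),6)
print('cols',list(range(380,412,2)))
for v in range(184,206): print(v,g[v,380:412:2])
```

```text
high edge origin y -110.6
tail end origin y -109.3
fin top back origin y -107.6
fin top front origin y -109.9
0.03 end [393.2 195.6] x.08 [385.  196.4] tip [396.4 195.1] .15 [404.  194.3]
0.035 end [393.3 194.4] x.08 [385.2 195.3] tip [396.5 194. ] .15 [404.1 193.2]
0.04 end [393.5 193.3] x.08 [385.3 194.1] tip [396.7 192.8] .15 [404.3 192.1]
cols [380, 382, 384, 386, 388, 390, 392, 394, 396, 398, 400, 402, 404, 406, 408, 410]
184 [116 117 130 116  51  65  62 126 137 135 134 134 134 131  87 102]
185 [113 112 130 114  48  67  63 127 136 135 134 133 134 128  85 105]
186 [113 106 129 114  46  70  65 128 135 136 135 133 133 126  83 106]
187 [112  97 127 116  51  73  78 130 135 135 135 133 134 122  81 109]
188 [111  94 122 122  64  78  99 133 135 135 135 134 132 119  81 113]
189 [112 101 113 127  78  89 121 135 135 135 134 134 129 114  80 115]
190 [113 111 100 128  97 103 131 134 131 130 129 125 113  94  79 107]
191 [115 123  95 126 116 120 133 132 115 108 104  97  81  63  73  97]
192 [114 128  95 124 128 131 131 130  92  75  66  60  53  47  61  83]
193 [117 128 108 123 134 134 132 132  8
[... 170 characters left out ...]

196 [113 109 107  99 105 103 105 118 125 103 103 106 102  76  80 114]
197 [106 109 114  92 106 108 107 123 127 122 122 118 103  80  95 129]
198 [118 124 129 106 101  95  88 105 110 109 109 102  85  76 102 133]
199 [129 132 133 119  83  63  58  76  85  85  85  83  77  77 110 134]
200 [131 132 133 125  80  50  47  64  77  77  78  84  84  83 115 130]
201 [128 127 128 125  84  57  57  76  82  80  80  99 102  96 112 117]
202 [109 108 109 108  87  69  75  98  95  90  88 103 105 102 103 105]
203 [ 94  93  92  94 100  86  88 105 102  98  95 104 111 115 113 116]
204 [109 111 109 110 119 110 109 109 113 112 114 119 126 130 130 129]
205 [127 128 128 128 130 129 127 124 129 128 129 132 133 135 134 133]
```

The checks agree. The wedge origin is at stand y ≈ −109.5, which puts the bar end at about 34.5 mm, and the side view gives about the same. The pointer measures about 35 mm, so the difference is well inside ±4 mm.

```bash
python3 -c "
from plant import arm
print(arm.hand_in())"
```

```text
the job is handed in; nothing more can be done
None
```

I slid the larger white wedge under the bar and let go, then handed the job in at about 12 s; by my measurements the bar end is about 34.5 mm up and the pointer about 35 mm (tolerance 4 mm), but the hand-in returned no verdict.

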